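# Open the used-needle safe

## Robot

A 7-joint arm with a two-finger parallel gripper is mounted at the origin on the work surface. World frame = base frame: x ahead of the robot, y to its left, z up, the work surface at z = 0. Lengths are in m, angles in rad, forces in N, time in s.
With the tool pointing down it reaches from about 0.4 to 0.85 m from the base axis. Payload 10.4 kg.
Tool frame: the origin (TCP) lies midway between the tips of the shut fingers; the grasp point (between the pads) lies 19 mm behind it (r.grasp_offset is the distance from the TCP to the grasp point, in m); x points along the fingers, y is the direction in which the jaws open and shut, and the axes are right-handed (so a half turn about x gives the same grasp; the last joint's range is limited). The gripper opens to 87 mm and grips with 3 to 60 N. Pads are 19 mm wide; open, the fingers measure 117 mm over their backs; the gripper's body (75 mm by 190 mm) begins 51 mm behind the grasp point.
Start: joints at [-1.353, 0.332, -0.065, 1.46, 0.022, 1.35, -0.088], TCP at [0.149, 0.607, 0.223] pointing down, gripper open.
Joint ranges: [-2.6, 2.6], [-0.5, 2.12], [-1.47, 1.34], [0.16, 2.42], [-1.27, 4.41], [0.06, 2.06], [-2.6, 2.6]. Speed limits (rad/s): [2.22, 2.22, 2.79, 2.79, 3.14, 3.14, 3.14].

## Interface

Orientations are given as a unit quaternion [x, y, z, w].
In Python, from bench import r, vision, close_job gives the robot as it stands. The module is installed in compiled form; this text tells all that it offers.
- The arm moves only by the shell command python3 -m pendant 'ROWS' [OPENING] [FORCE]. ROWS is text: rows parted by semicolons, each of 6 numbers parted by spaces: the shift along the tool's x, y, z in units of 0.25 m (1.0 is 0.25 m), then the turn, a rotation vector about the tool's x, y, z in units of 1.5 rad (1.0 is 1.5 rad). A call has 1 to 8 rows; each row is the pose to reach, as a shift and turn from the pose commanded when the call began, along the tool's axes at that moment; what a row does not reach only later rows make up. A row lasts 1/10 s, in which the tool goes at most 50 mm and 8.59 degrees, less where a joint would pass 70% of its speed; a pose out of reach is approached as far as the arm can. A call with a number of a shift or a turn outside -1 to 1 is refused whole. A call with a gripper value outside its range is refused whole. OPENING is the gripper command: -1 is shut, 1 is fully open, values between are in proportion, set as the call begins (- or left out, the last holds). The fingers move at their own pace and stop on an object; FORCE is the grip in N (left out, the last holds). Time passes only in rows, so rows that repeat a pose let the fingers close. It gives the time, the measured TCP pose, the force and the opening at its end, in the units of the state.
- r.read_state(): the state, without advancing time (a new reading comes with each control period).
- vision.camera(name): name is "scene" or "side" or "wrist"; returns (picture, depth): 400x640x3 uint8, blue, green, red; 400x640 float32, m along the optical axis (not along the pixel's ray), 0 where there is no reading.
- vision.get_calibration(name): a dict with "camera_matrix" (3x3 intrinsics, pixels), "rvec" (rotation vector, rad) and "tvec" (3), from world to camera coordinates, as OpenCV has them. Camera axes: x right, y down, z forward; pixel columns grow to the right and rows downward; lengths in m; the calibration is good to about 2 mm. A picture is of the moment at which its call begins: read the wrist's pose just before it. get_calibration takes no time and is no camera call; for the wrist camera it gives the pose at the moment of the call.
- close_job(): hands the job in, once; it reports no verdict.
The state is a dict: "time": time; "joint_positions": joint angles; "joint_vel": joint speeds; "joint_torque": joint torques, N m; "ee_pos": TCP position; "eef_rot": TCP orientation; "ft_force": force on the tool from outside, world axes, zero at the start; "torque": the same for the moment, N m; "width": finger opening in m.
Only numpy, scipy, OpenCV 4.12 (cv2) and the standard library are available. Lean on these libraries where they do the work, as an engineer would, in place of code of your own. Each camera call takes 0.05 s, during which the arm holds its last target. There are 200 camera calls.

## Task

Open the used-needle safe so that needles can be dropped in: press its sprung cap down until you feel it bottom, without forcing it, twist it anticlockwise (seen from above) past the catch, and lift it off. Set the cap down gently, upright and lying flat inside the shallow steel dish, let go, and leave the other things on the table where they are.

Things in the scene. Friction and masses are not known exactly. Their poses are not given: they have to be found in the camera images.
- safe: The used-needle safe: a round aluminium pot, 96 mm across and 75 mm high on a thin dark foot ring of 112 mm, fixed to the table. Origin at the centre of its underside, z up. Three inward tabs at its mouth hold the cap's three ears down; between them are gaps through which the ears can rise.
- mouth (a point): Centre of the safe's mouth, on its axis, level with the rim (75 mm up). Below it a spring plate pushes the locked cap up with 3.5 N, plus 0.15 N per mm pressed (at most 6 N). 9 to 12 N from above surely bottoms the cap on its stiff seat (20 N per mm). The catch breaks at 25 N between cap and safe, down or sideways: press slowly (5 to 10 mm/s) until the force rises sharply, then no deeper.
- tab (a point): Middle of one tab's underside, 39 mm out along the safe's own x axis, 66 mm up; the others are at 120 and 240 degrees. Tabs are 8.5 mm thick, some 50 degrees wide, reach in to 32 mm from the axis. A hidden catch lip hangs beside the locked ear: an ear must go down 2 to 14 mm (differs each time, not visible) to pass it; the seat is 1.5 mm deeper still.
- gap (a point): Middle of one open gap, 50 degrees anticlockwise of the tab, rim height. Hold the cap bottomed while twisting it 50 degrees anticlockwise from above: its ears are then mid-gap (free from 39 to 60 degrees; a fixed stop beyond). Then the spring lifts it up to 8 mm; the ears clear the rim when the cap is 14 mm above its locked height. Lift straight up.
- cap: The safe's cap, grey plastic, 0.08 to 0.17 kg. Origin at the centre of its flat underside, z up. A disc 60 mm across, 32 mm thick, with three ears at its foot and a straight grip bar on top along its own x axis. Starts locked with its underside about 61 mm above the table, its x axis along the safe's (within about 0.05 rad), ears under the tabs with 2 mm of play.
- grip (a point): Middle of the cap's grip bar, 44 mm above the cap's underside, axes as the cap's. The bar is 50 mm long (x), 14 mm wide (y) and stands from 32 to 57 mm above the underside. Fingertips can rest on the disc's flat top (32 mm above the underside) on both sides of the bar and push there while gripping the bar.
- ear (a point): Top of one of the cap's ears, 36 mm out along the cap's own x axis, 5 mm above its underside; the others are at 120 and 240 degrees. Ears are 12 mm wide, 5 mm thick and reach 42 mm from the cap's axis.
- dish: A shallow square steel dish, 140 mm square, wall 4 mm thick and 18 mm high, floor 4 mm thick, fixed. Origin at the centre of its underside, z up. The cap is to lie on its floor, about central.
- spool_a: Thread spool, 32 mm across, 40 mm high; leave alone. Origin at the centre of the underside.
- spool_b: Thread spool, the same size; leave alone. Origin at the centre of the underside.
- cone: Cone of thread, 68 mm across, 115 mm high; leave alone. Origin at the centre of the underside.
- pincushion: Round pincushion, 80 mm across, 37 mm high; leave alone. Origin at the centre of the underside.
- screwdriver: Screwdriver lying on the table; leave alone.
- button_jar: Jar of 60 mm diameter, 70 mm high; leave alone. Origin at the centre of the underside.
Mind the look-alikes: they are no part of the job. What is shaped like the cap but purple is not meant. Of the things shaped like the dish, the steel one is meant.

How it is judged:
On the way, in this order (a step that is already met when the one before it is completed fails the run):
1. the cap is pressed down in the safe, at least 1.5 mm below its locked height (z of cap in the frame of safe below 0.0593 m and horizontal distance between cap and safe below 0.01 m), for 0.1 s.
2. the cap is free of its catch and has come up at least 5 mm above its locked height (z of cap in the frame of safe above 0.066 m), for 0.1 s.
At the end, for the whole second after the job is handed in: The cap lies flat on the floor of the dish, upright (within 0.1 rad, underside within 8 mm of the dish's underside height), wholly inside it (centre within 35 mm of the dish's centre along each side), at rest and let go (x of cap in the frame of dish between -0.035 and 0.035 m and y of cap in the frame of dish between -0.035 and 0.035 m and z of cap in the frame of dish below 0.008 m and angle between cap's own z axis and vertical below 0.1 rad and linear speed of cap below 0.02 m/s); the robot touches nothing.
It fails at once if the cap is forced: more than 25 N between the cap and the safe (contact force between cap and safe above 25 N).
It fails at once if the cap is dropped or slammed into the dish: faster than 0.3 m/s within 10 mm of the dish's floor (z of cap in the frame of dish below 0.014 m and horizontal distance between cap and dish below 0.07 m and linear speed of cap above 0.3 m/s).
It fails at once if a bystander is moved by more than 30 mm (distance of any of spool_a, spool_b, cone, pincushion, screwdriver, button_jar from where it was at the start of the episode above 0.03 m).
It also fails if it takes over 51 s, if anything falls off the work surface, if the arm or the gripper's body presses on something with over 40 N, if the wrist force passes 120 N, or if a joint passes its speed limit or range.

## Working session

There is one attempt and no reset: what is moved stays moved. The work goes in short steps, Python scripts to look and compute and a shell command to move; the robot and the scene stay as the last step left them, time stands still between calls to the robot, and variables do not carry over. Pictures are saved under pics/ and viewed, about 8 in all and at most 12, crops included, and the job is handed in when it is done.

```bash
mkdir -p pics; cat > h.py <<'E'
import numpy as np, cv2
from scipy.spatial.transform import Rotation as R
from bench import r, vision
def cal(n):
    c=vision.get_calibration(n); return np.array(c["camera_matrix"]),cv2.Rodrigues(np.array(c["rvec"],float))[0],np.array(c["tvec"],float).ravel()
def ray(n,u,v,z):
    K,Rm,t=cal(n); d=Rm.T@np.linalg.inv(K)@[u,v,1]; o=-Rm.T@t; return o+d*(z-o[2])/d[2]
def cloud(n,depth):
    K,Rm,t=cal(n); v,u=np.indices(depth.shape); p=np.stack([(u-K[0,2])/K[0,0]*depth,(v-K[1,2])/K[1,1]*depth,depth],-1)
    return (p-t)@Rm
E
python3 - <<'E'
from h import *
for n in("scene","side"):
    p,d=vision.camera(n); cv2.imwrite(f"pics/{n}.png",p); np.savez(f"{n}.npz",p=p,d=d)
    K,Rm,t=cal(n); print(n,K[0,0],-Rm.T@t,Rm[2])
s=r.read_state(); print({k:np.round(v,4).tolist() for k,v in s.items()}, r.grasp_offset)
print(R.from_quat(s["eef_rot"]).as_matrix().round(3))
E
```

```text
scene 466.7050795804635 [ 1.31789304 -0.57775233  1.05767049] [-0.57464084  0.4484204  -0.68462182]
side 360.9111124887672 [ 0.44716926 -0.69643951  0.66707521] [ 0.05399605  0.78643717 -0.61530562]
{'time': 0.1, 'joint_positions': [-1.3526, 0.3328, -0.0647, 1.4608, 0.0216, 1.3499, -0.0885], 'joint_vel': [-0.0007, -0.0005, 0.0012, -0.0025, -0.0003, -0.0006, 0.0013], 'joint_torque': [0.0008, -62.4549, 0.024, -39.0712, -0.0616, 0.0367, 0.0001], 'ee_pos': [0.149, 0.6067, 0.2219], 'eef_rot': [0.0845, 0.702, -0.0853, 0.702], 'ft_force': [0.5543, 0.1976, -0.0993], 'torque': [0.0072, -0.0014, 0.0505], 'width': 0.087} 0.0187
[[-0.     0.238  0.971]
 [-0.001  0.971 -0.238]
 [-1.    -0.001  0.   ]]
```

View pics/scene.png

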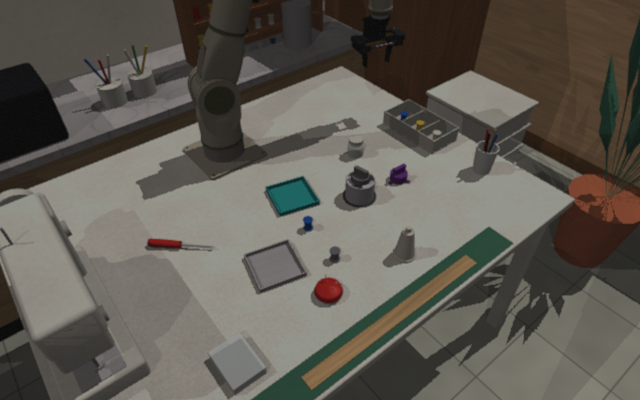

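View pics/side.png

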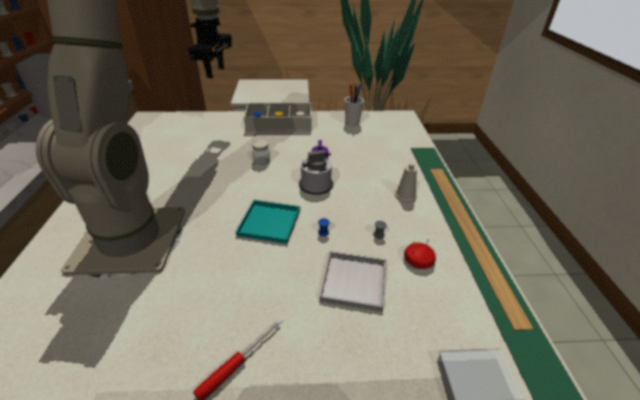

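Both views show the same layout:
- **Cap candidates:** grey cap on the pot at scene (360,178), side (316,165). A purple look-alike is at scene (398,174).
- **Dish candidates:** teal at scene (292,195), grey steel at scene (275,265), and a pale grey box at the table edge at (237,362).

By the description I choose the grey cap on the pot and the grey walled tray at (275,265). Next I'll measure both and check them in a close crop.

```bash
python3 - <<'E'
from h import *
C={}
for n,box in(("scene",(335,155,385,215)),("side",(290,140,345,200))):
    f=np.load(n+".npz"); P=cloud(n,f["d"]); C[n]=P
    x0,y0,x1,y1=box; q=P[y0:y1,x0:x1].reshape(-1,3); q=q[f["d"][y0:y1,x0:x1].ravel()>0]
    # bar top
    for lo,hi in((.108,.13),(.085,.1),(.068,.08)):
        m=q[(q[:,2]>lo)&(q[:,2]<hi)]
        if len(m)<4: print(n,lo,len(m)); continue
        c=m.mean(0); (cx,cy),wh,a=cv2.minAreaRect(m[:,:2].astype(np.float32)); u,s,v=np.linalg.svd(m[:,:2]-c[:2],full_matrices=0)
        print(n,lo,len(m),c.round(4),"rect",round(cx,4),round(cy,4),np.round(wh,4),"dir",np.degrees(np.arctan2(v[0,1],v[0,0])).round(1),"zmax",m[:,2].max().round(4))
for n,box in(("scene",(240,238,312,295)),("side",(315,248,392,314))):
    P=C[n];x0,y0,x1,y1=box;q=P[y0:y1,x0:x1].reshape(-1,3); m=q[(q[:,2]>.011)&(q[:,2]<.03)]
    (cx,cy),wh,a=cv2.minAreaRect(m[:,:2].astype(np.float32)); print("dish",n,len(m),cx,cy,wh,a)
for n,(u,v) in(("scene",(392,168)),("scene",(357,141)),("side",(320,142)),("side",(260,144)),("scene",(405,232)),("scene",(308,220)),("scene",(335,250)),("side",(410,170)),("scene",(329,290))): print(n,u,v,C[n][v,u].round(3))
a=cv2.resize(np.load("scene.npz")["p"][130:300,230:420],None,fx=4,fy=4,interpolation=2)[:600]
b=cv2.resize(np.load("side.npz")["p"][135:205,285:350],None,fx=6,fy=6,interpolation=2)
a=cv2.resize(np.load("scene.npz")["p"][150:215,330:420],None,fx=8,fy=8,interpolation=2)[:420,:400]
cv2.imwrite("pics/crop.png",np.hstack([a[:420],b[:420]]))
E
```

```text
scene 0.108 76 [0.4963 0.2292 0.1155] rect 0.4945 0.2308 [0.0506 0.0177] dir 12.3 zmax 0.1207
scene 0.085 135 [0.5027 0.2195 0.0926] rect 0.5011 0.222 [0.0578 0.0515] dir 27.8 zmax 0.0999
scene 0.068 234 [0.5065 0.2181 0.0734] rect 0.4993 0.2272 [0.0941 0.0896] dir 43.7 zmax 0.0793
side 0.108 68 [0.4917 0.2271 0.1134] rect 0.492 0.2284 [0.0495 0.0171] dir -166.6 zmax 0.1178
side 0.085 147 [0.4918 0.2171 0.0909] rect 0.4901 0.2201 [0.043 0.058] dir 5.8 zmax 0.0999
side 0.068 225 [0.4923 0.2112 0.0722] rect 0.4909 0.2233 [0.0828 0.0945] dir 4.3 zmax 0.0798
dish scene 365 0.566531240940094 -0.15868410468101501 (0.14083845913410187, 0.14567747712135315) 76.57947540283203
dish side 450 0.5635510683059692 -0.15979361534118652 (0.14373449981212616, 0.13999231159687042) 76.45145416259766
scene 392 168 [0.456 0.422 0.   ]
scene 357 141 [0.326 0.367 0.07 ]
side 320 142 [0.515 0.401 0.054]
side 260 144 [0.313 0.366 0.068]
scene 405 232 [0.763 0.155 0.102]
scene 308 220 [0.51  0.005 0.044]
scene 335 250 [ 0.652 -0.006  0.041]
side 410 170 [0.759 0.151 0.1  ]
scene 329 290 [ 0.746 -0.105  0.036]
```

View pics/crop.png

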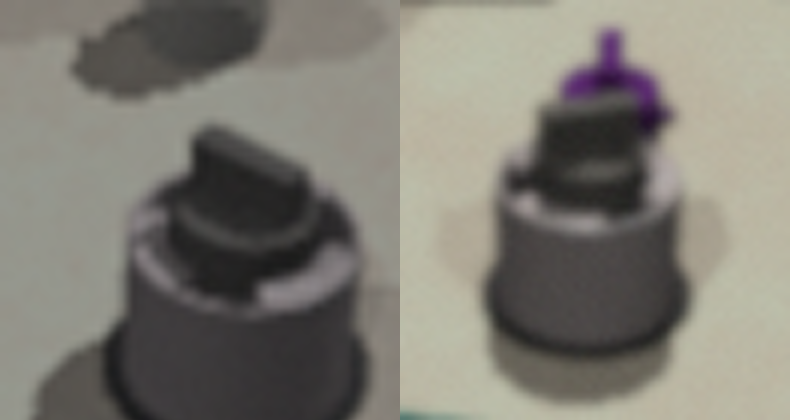

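The crop confirms it. The grey cap with its bar is locked in the aluminium pot, and the purple one stands behind it on the table. The bar is at about (0.494, 0.229), direction about 13°, top z about 0.117 (expected 0.118). The dish is at about (0.565, -0.159), 141–145 mm square. Next I'll move over the safe with a half-turn grasp, which keeps the last joint near mid-range.

```bash
python3 -m pendant '-0.2 -0.64 0.95 0.8 0 0;-0.2 -0.64 0.95 0.8 0 0;-0.2 -0.64 0.95 0.8 0 0;-0.2 -0.64 0.95 0.8 0 0;-0.2 -0.64 0.95 0.8 0 0;-0.2 -0.64 0.95 0.8 0 0;-0.2 -0.64 0.95 0.8 0 0;-0.2 -0.64 0.95 0.8 0 0' 1 30
python3 - <<'E'
from h import *
s=r.read_state(); M=R.from_quat(s["eef_rot"]).as_matrix(); print(M.round(3),s["joint_positions"])
for yaw in(-77,):
    a=np.radians(yaw); T=np.array([[0,np.cos(a),-np.sin(a)],[0,np.sin(a),np.cos(a)],[-1,0,0]])
    print(np.linalg.det(T),(M.T@(np.array([.494,.229,.27])-s["ee_pos"])/.25).round(3),(R.from_matrix(M.T@T).as_rotvec()/1.5).round(3))
E
```

```text
time: 0.9
ee_pos: [0.3426, 0.3937, 0.2727]
eef_rot: [0.469, 0.529, -0.469, 0.529]
ft_force: [0.2, 0.5, -0.3]
width: 0.0865
[[ 0.     0.993  0.121]
 [ 0.     0.121 -0.993]
 [-1.     0.    -0.   ]] [-1.12277824  0.07478854  0.19189913  1.66407939 -0.01464013  1.40383563
 -0.80805446]Traceback (most recent call last):
  File "<stdin>", line 5, in <module>
  File "scipy/spatial/transform/_rotation.pyx", line 1143, in scipy.spatial.transform._rotation.Rotation.from_matrix
ValueError: Non-positive determinant (left-handed or null coordinate frame) in rotation matrix 0: [[ 9.99999945e-01 -3.19042960e-04  8.90543352e-05]
 [-5.48077465e-05  1.05775717e-01  9.94390011e-01]
 [ 3.26672919e-04  9.94389962e-01 -1.05775694e-01]].
```

```bash
cat >> h.py <<'E'
def to(x,y,z,yaw):
    s=r.read_state(); M=R.from_quat(s["eef_rot"]).as_matrix(); a=np.radians(yaw); c,q=np.cos(a),np.sin(a)
    T=np.array([[0,c,q],[0,q,-c],[-1,0,0]])
    print("shift",(M.T@(np.array([x,y,z])-s["ee_pos"])/.25).round(3),"turn",(R.from_matrix(M.T@T).as_rotvec()/1.5).round(3))
E
python3 -c "
from h import *
to(.494,.229,.27,-77)"
```

```text
shift [0.011 0.522 0.727] turn [ 0.977 -0.     0.   ]
```

```bash
python3 -m pendant '0.01 0.52 0.73 0.8 0 0;0.01 0.52 0.73 0.8 0 0;0.01 0.52 0.73 0.8 0 0;0.01 0.52 0.73 0.8 0 0;0.01 0.52 0.73 0.8 0 0;0.01 0.52 0.73 0.8 0 0;0.01 0.52 0.73 0.8 0 0;0.01 0.52 0.73 0.8 0 0'
python3 -m pendant '0 0 0 0.17 0 0;0 0 0 0.17 0 0;0 0 0 0.17 0 0;0 0 0 0.17 0 0'
python3 - <<'E'
from h import *
s=r.read_state();print(s["ee_pos"],s["joint_positions"],R.from_quat(s["eef_rot"]).as_matrix().round(3))
p,d=vision.camera("wrist"); cv2.imwrite("pics/w1.png",p); P=cloud("wrist",d); np.savez("w1.npz",p=p,P=P,d=d)
q=P[d>0]; q=q[np.hypot(q[:,0]-.494,q[:,1]-.229)<.07]
for lo,hi in((.108,.13),(.087,.1),(.07,.08)):
    m=q[(q[:,2]>lo)&(q[:,2]<hi)]
    if len(m)<4: print(lo,len(m)); continue
    (cx,cy),wh,a=cv2.minAreaRect(m[:,:2].astype(np.float32)); v=np.linalg.svd(m[:,:2]-m[:,:2].mean(0),full_matrices=0)[2]
    print(lo,len(m),np.median(m[:,2]).round(4),"rect",round(cx,4),round(cy,4),np.round(wh,4),round(a,1),"mean",m.mean(0).round(4),"dir",np.degrees(np.arctan2(v[0,1],v[0,0])).round(1))
E
```

```text
time: 1.7
ee_pos: [0.494, 0.2305, 0.2696]
eef_rot: [-0.685, -0.173, 0.686, -0.173]
ft_force: [0.3, -0.5, -0.7]
width: 0.087
time: 2.1
ee_pos: [0.4939, 0.2309, 0.2698]
eef_rot: [-0.701, -0.088, 0.702, -0.088]
ft_force: [-1.3, 0.1, 0.1]
width: 0.0871
[0.49394033 0.23088444 0.26982871] [-0.94285389  0.13052265  0.46877558  1.62400664 -0.05974424  1.40167317
 -1.78903841] [[-0.     0.247 -0.969]
 [-0.    -0.969 -0.247]
 [-1.     0.     0.   ]]
0.108 522 0.117 rect 0.4919 0.2297 [0.0501 0.0128] 14.3 mean [0.493  0.23   0.1169] dir -165.8
0.087 1301 0.0922 rect 0.4923 0.2299 [0.0578 0.058 ] 14.6 mean [0.494  0.23   0.0921] dir -76.1
0.07 1709 0.0738 rect 0.4919 0.2296 [0.0945 0.0945] 13.3 mean [0.4948 0.2307 0.0738] dir 171.9
```

View pics/w1.png

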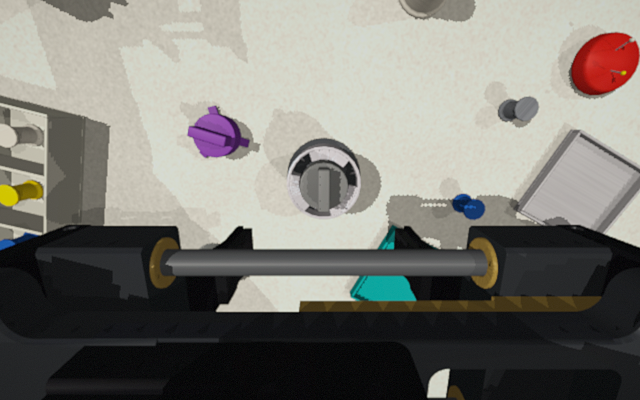

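The wrist view is top-down. The grey cap is at (324,185), with the purple one at (215,135), well clear. Wrist depth gives the bar centre at (0.492, 0.2297), direction 14.2°, and disc top z 0.092 (expected 0.093). Tool yaw already matches, so I'll descend.

```bash
python3 -m pendant '0.12 0 0.008 0 0 0;0.24 0.003 0.008 0 0 0;0.36 0.003 0.008 0 0 0;0.48 0.003 0.008 0 0 0;0.58 0.003 0.008 0 0 0;0.64 0.003 0.008 0 0 0;0.67 0.003 0.008 0 0 0;0.69 0.003 0.008 0 0 0' 0.1 12
python3 -m pendant '0 0 0 0 0 0;0 0 0 0 0 0;0 0 0 0 0 0;0 0 0 0 0 0' -0.4 12
python3 -c "
from h import *
s=r.read_state();print(s['ee_pos'],s['ft_force'],s['width'])"
```

```text
time: 2.95
ee_pos: [0.4923, 0.2296, 0.0972]
eef_rot: [-0.702, -0.087, 0.702, -0.087]
ft_force: [-0.4, -0.7, -0.3]
width: 0.0482
time: 3.35
ee_pos: [0.4926, 0.2299, 0.0981]
eef_rot: [0.702, 0.087, -0.701, 0.087]
ft_force: [-0.3, -0.6, 0.0]
width: 0.0281
[0.4926428  0.22985937 0.09811941] [-0.2906082  -0.5878152   0.02927342] 0.028146429509782425
```

Now I'll close lightly on the bar and check for a sideways load.

```bash
python3 -m pendant '0 0 0 0 0 0;0 0 0 0 0 0;0 0 0 0 0 0;0 0 0 0 0 0;0 0 0 0 0 0' -1 10
```

```text
time: 3.85
ee_pos: [0.4923, 0.2298, 0.0976]
eef_rot: [0.702, 0.087, -0.702, 0.087]
ft_force: [-0.3, 0.4, 0.7]
width: 0.0138
```

Clean grip: width 13.8 mm for a 14 mm bar, with no side load. I'll firm it up and press slowly in small steps, stopping on force between steps.

```bash
cat > ok.py <<'E'
import sys
from bench import r
s=r.read_state(); print([round(float(x),4) for x in s["ee_pos"]],[round(float(x),1) for x in s["ft_force"]])
sys.exit(abs(s["ft_force"][2])>7.5)
E
python3 -m pendant '0 0 0 0 0 0;0 0 0 0 0 0;0 0 0 0 0 0' -1 40 && python3 ok.py &&
python3 -m pendant '0.003 0 0 0 0 0;0.006 0 0 0 0 0' >/dev/null && python3 ok.py &&
python3 -m pendant '0.003 0 0 0 0 0;0.006 0 0 0 0 0' >/dev/null && python3 ok.py &&
python3 -m pendant '0.002 0 0 0 0 0;0.003 0 0 0 0 0' >/dev/null && python3 ok.py &&
python3 -m pendant '0.002 0 0 0 0 0;0.003 0 0 0 0 0' >/dev/null && python3 ok.py
```

```text
time: 4.15
ee_pos: [0.4924, 0.2298, 0.0976]
eef_rot: [0.702, 0.087, -0.702, 0.087]
ft_force: [-0.5, 0.7, 1.4]
width: 0.0137
[0.4924, 0.2298, 0.0976] [-0.5, 0.7, 1.4]False
```

```bash
sed -i 's/sys.exit(\(.*\))$/sys.exit(int(\1))/' ok.py
python3 -m pendant '0.003 0 0 0 0 0;0.006 0 0 0 0 0' >/dev/null && python3 ok.py &&
python3 -m pendant '0.003 0 0 0 0 0;0.006 0 0 0 0 0' >/dev/null && python3 ok.py &&
python3 -m pendant '0.002 0 0 0 0 0;0.003 0 0 0 0 0' >/dev/null && python3 ok.py &&
python3 -m pendant '0.002 0 0 0 0 0;0.003 0 0 0 0 0' >/dev/null && python3 ok.py
```

```text
[0.4924, 0.2298, 0.096] [-1.4, 1.4, 2.5]
[0.4924, 0.2298, 0.0945] [-1.2, 0.2, 1.8]
[0.4924, 0.2298, 0.0938] [0.0, 1.4, 2.5]
[0.4924, 0.2297, 0.093] [0.3, 0.6, 2.1]
```

```bash

python3 -m pendant '0.002 0 0 0 0 0;0.003 0 0 0 0 0' >/dev/null && python3 ok.py &&
python3 -m pendant '0.002 0 0 0 0 0;0.003 0 0 0 0 0' >/dev/null && python3 ok.py &&
python3 -m pendant '0.002 0 0 0 0 0;0.003 0 0 0 0 0' >/dev/null && python3 ok.py &&
python3 -m pendant '0.002 0 0 0 0 0;0.003 0 0 0 0 0' >/dev/null && python3 ok.py &&
python3 -m pendant '0.002 0 0 0 0 0;0.003 0 0 0 0 0' >/dev/null && python3 ok.py &&
python3 -m pendant '0.002 0 0 0 0 0;0.003 0 0 0 0 0' >/dev/null && python3 ok.py &&
python3 -m pendant '0.002 0 0 0 0 0;0.003 0 0 0 0 0' >/dev/null && python3 ok.py &&
python3 -m pendant '0.002 0 0 0 0 0;0.003 0 0 0 0 0' >/dev/null && python3 ok.py &&
python3 -m pendant '0.002 0 0 0 0 0;0.003 0 0 0 0 0' >/dev/null && python3 ok.py &&
python3 -m pendant '0.002 0 0 0 0 0;0.003 0 0 0 0 0' >/dev/null && python3 ok.py &&
python3 -m pendant '0.002 0 0 0 0 0;0.003 0 0 0 0 0' >/dev/null && python3 ok.py &&
python3 -m pendant '0.002 0 0 0 0 0;0.003 0 0 0 0 0' >/dev/null && python3 ok.py
```

```text
[0.4924, 0.2298, 0.0923] [-0.4, 1.4, 3.3]
[0.4924, 0.2298, 0.0915] [-0.6, 1.4, 2.4]
[0.4923, 0.2297, 0.0908] [-0.1, 2.4, 2.6]
[0.4923, 0.2297, 0.09] [0.4, 3.0, 2.9]
[0.4923, 0.2297, 0.0893] [-0.3, 2.0, 2.3]
[0.4924, 0.2297, 0.0885] [-0.4, 2.8, 2.9]
[0.4924, 0.2297, 0.0878] [-0.8, 1.4, 3.4]
[0.4924, 0.2298, 0.0872] [-0.4, 1.8, 6.8]
[0.4924, 0.2298, 0.0869] [-3.4, 1.2, 11.9]
```

It bottomed sharply: 2.9, 3.4, 6.8, then 11.9 N, at 10.7 mm down. I'll hold depth and twist anticlockwise, which is negative about the tool's down-pointing x.

```bash

python3 -m pendant '0 0 0 -0.03 0 0;0 0 0 -0.06 0 0;0 0 0 -0.09 0 0;0 0 0 -0.12 0 0'; python3 -m pendant '0 0 0 -0.04 0 0;0 0 0 -0.08 0 0;0 0 0 -0.12 0 0;0 0 0 -0.16 0 0'
```

```text
time: 7.15
ee_pos: [0.4931, 0.2294, 0.0871]
eef_rot: [0.692, 0.15, -0.691, 0.15]
ft_force: [-0.5, 0.9, 9.4]
width: 0.0138
time: 7.55
ee_pos: [0.4931, 0.2294, 0.0871]
eef_rot: [0.669, 0.232, -0.668, 0.232]
ft_force: [-0.6, 0.9, 10.2]
width: 0.0136
```

```bash

python3 -m pendant '0 0 0 -0.04 0 0;0 0 0 -0.08 0 0;0 0 0 -0.12 0 0;0 0 0 -0.16 0 0;0 0 0 -0.2 0 0;0 0 0 -0.24 0 0;0 0 0 -0.28 0 0;0 0 0 -0.3 0 0'; python3 -m pendant '0 0 0 0 0 0;0 0 0 0 0 0'
python3 - <<'E'
from h import *
s=r.read_state(); M=R.from_quat(s["eef_rot"]).as_matrix(); print(np.degrees(np.arctan2(M[1,1],M[0,1])),s["torque"],s["joint_positions"])
E
```

```text
time: 8.35
ee_pos: [0.4931, 0.2293, 0.087]
eef_rot: [0.6, 0.375, -0.599, 0.375]
ft_force: [-1.1, 0.4, 9.2]
width: 0.0136
time: 8.55
ee_pos: [0.4931, 0.2293, 0.0871]
eef_rot: [0.6, 0.374, -0.6, 0.374]
ft_force: [-0.9, 0.2, 9.0]
width: 0.0138
-26.09702237856597 [-0.12718315  0.21379291  0.06765189] [-0.7986658   0.27681785  0.32109734  1.85181512 -0.10047418  1.02741876
 -0.8925236 ]
```

Turned 49.7° without side load. Lifting straight up.

```bash

python3 -m pendant '-0.01 0 0 0 0 0;-0.02 0 0 0 0 0;-0.03 0 0 0 0 0;-0.04 0 0 0 0 0;-0.05 0 0 0 0 0' && python3 ok.py && python3 -m pendant '-0.01 0 0 0 0 0;-0.02 0 0 0 0 0;-0.03 0 0 0 0 0;-0.04 0 0 0 0 0;-0.05 0 0 0 0 0;-0.06 0 0 0 0 0;-0.07 0 0 0 0 0;-0.08 0 0 0 0 0' && python3 ok.py
```

```text
time: 9.05
ee_pos: [0.4923, 0.2293, 0.0988]
eef_rot: [-0.6, -0.374, 0.6, -0.374]
ft_force: [2.3, -1.0, 0.6]
width: 0.0139
[0.4923, 0.2293, 0.0988] [2.3, -1.0, 0.6]
time: 9.85
ee_pos: [0.4923, 0.2296, 0.1189]
eef_rot: [-0.6, -0.374, 0.6, -0.374]
ft_force: [-0.2, 0.7, -2.3]
width: 0.014
[0.4923, 0.2296, 0.1189] [-0.2, 0.7, -2.3]
```

```bash

python3 -m pendant '-0.04 0 0 0 0 0;-0.1 0 0 0 0 0;-0.18 0 0 0 0 0;-0.26 0 0 0 0 0;-0.33 0 0 0 0 0;-0.38 0 0 0 0 0;-0.4 0 0 0 0 0;-0.4 0 0 0 0 0'
python3 - <<'E'
from h import *
to(.565,-.159,.18,-26)
p,d=vision.camera("side"); cv2.imwrite("pics/s2.png",cv2.resize(p[90:330,220:460],None,fx=2.4,fy=2.4))
P=cloud("side",d); q=P[248:314,315:392].reshape(-1,3); m=q[(q[:,2]>.011)&(q[:,2]<.03)]; print(cv2.minAreaRect(m[:,:2].astype(np.float32)))
E
```

```text
time: 10.65
ee_pos: [0.4925, 0.2298, 0.2193]
eef_rot: [0.6, 0.374, -0.6, 0.374]
ft_force: [-0.3, 0.2, -3.6]
width: 0.0138
shift [0.156 0.944 1.269] turn [-0.001 -0.001 -0.   ]
((0.5634462237358093, -0.1601618379354477), (0.14174778759479523, 0.14004488289356232), 76.71527862548828)
```

View pics/s2.png

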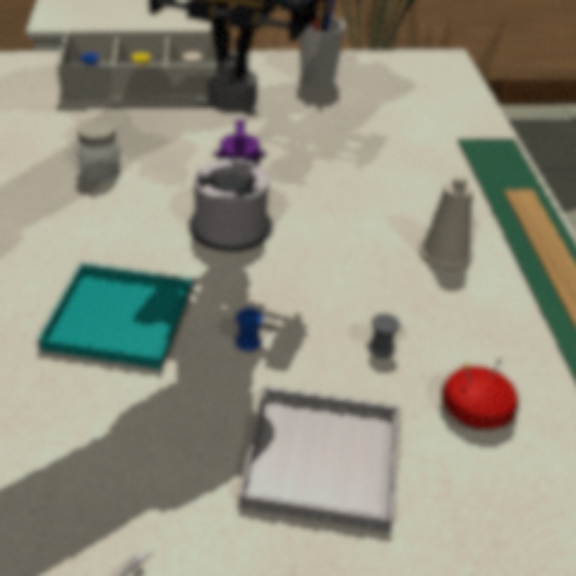

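The cap hangs free in the fingers at crop (233,90) and the safe is open at (232,200). The steel dish at (320,460) is empty. I'll move there at moderate speed: (0.565, -0.159), two thirds in the first call.

```bash

python3 -m pendant '0 0.03 0.04 0 0 0;0 0.1 0.13 0 0 0;0 0.19 0.26 0 0 0;0 0.28 0.38 0 0 0;0 0.37 0.5 0 0 0;0 0.46 0.62 0 0 0;0 0.55 0.74 0 0 0;0 0.64 0.86 0 0 0'
python3 -m pendant '0 0.09 0.12 0 0 0;0 0.17 0.23 0 0 0;0 0.23 0.31 0 0 0;0 0.27 0.37 0 0 0;0 0.29 0.4 0 0 0;0 0.3 0.41 0 0 0;0 0.3 0.41 0 0 0'
python3 -c "
from h import *
to(.565,-.159,.041,-26); print(r.read_state()['joint_positions'])"
```

```text
time: 11.5
ee_pos: [0.541, -0.0364, 0.2181]
eef_rot: [-0.6, -0.374, 0.6, -0.374]
ft_force: [0.4, 0.7, -1.4]
width: 0.0136
time: 12.2
ee_pos: [0.5637, -0.1586, 0.2184]
eef_rot: [-0.6, -0.375, 0.6, -0.374]
ft_force: [-0.7, -0.0, -1.1]
width: 0.0134
shift [ 0.71   0.006 -0.001] turn [-0.001  0.     0.   ]
[-0.32101671  0.27406235  0.62734646  1.60511922 -0.1649763   1.31667476
 -0.12469252]
```

```bash

python3 -m pendant '0.06 0.003 0 0 0 0;0.16 0.006 0 0 0 0;0.27 0.006 0 0 0 0;0.38 0.006 0 0 0 0;0.48 0.006 0 0 0 0;0.56 0.006 0 0 0 0;0.61 0.006 0 0 0 0;0.64 0.006 0 0 0 0' && python3 -m pendant '0.01 0 0 0 0 0;0.02 0 0 0 0 0;0.02 0 0 0 0 0' >/dev/null; python3 ok.py &&
python3 -m pendant '0.005 0 0 0 0 0;0.01 0 0 0 0 0;0.015 0 0 0 0 0;0.02 0 0 0 0 0' >/dev/null; python3 ok.py &&
python3 -m pendant '0.003 0 0 0 0 0;0.006 0 0 0 0 0' >/dev/null; python3 ok.py
```

```text
time: 13.0
ee_pos: [0.5647, -0.1586, 0.0573]
eef_rot: [-0.599, -0.375, 0.6, -0.374]
ft_force: [0.1, -0.2, -0.7]
width: 0.0138
[0.5656, -0.1595, 0.0542] [0.3, -0.1, -1.7]
[0.5653, -0.1595, 0.0488] [0.0, -0.2, -2.0]
[0.5652, -0.1595, 0.0472] [0.2, -0.4, -1.4]
```

```bash
sed -i 's/>7.5/>3.2/' ok.py
python3 -m pendant '0.004 0 0 0 0 0;0.008 0 0 0 0 0;0.012 0 0 0 0 0;0.016 0 0 0 0 0' >/dev/null; python3 ok.py &&
python3 -m pendant '0.002 0 0 0 0 0;0.004 0 0 0 0 0' >/dev/null; python3 ok.py &&
python3 -m pendant '0.002 0 0 0 0 0;0.004 0 0 0 0 0' >/dev/null; python3 ok.py &&
python3 -m pendant '0.002 0 0 0 0 0;0.004 0 0 0 0 0' >/dev/null; python3 ok.py
```

```text
[0.5652, -0.1595, 0.0432] [-0.5, -0.2, -2.1]
[0.5652, -0.1594, 0.0422] [1.2, -0.4, -0.8]
[0.5653, -0.1595, 0.0412] [-0.5, 1.0, -1.0]
[0.5652, -0.1594, 0.0407] [-4.4, 3.0, 10.3]
```

Floor contact came at TCP z 0.0407, against 0.0406 predicted. I'll ease off, open, and lift away.

```bash

python3 -m pendant '-0.002 0 0 0 0 0;-0.002 0 0 0 0 0'
python3 -m pendant '0 0 0 0 0 0;0 0 0 0 0 0;0 0 0 0 0 0;0 0 0 0 0 0;0 0 0 0 0 0' 0.1 10
python3 -m pendant '-0.02 0 0 0 0 0;-0.05 0 0 0 0 0;-0.1 0 0 0 0 0;-0.18 0 0 0 0 0;-0.3 0 0 0 0 0;-0.45 0 0 0 0 0;-0.6 0 0 0 0 0;-0.7 0 0 0 0 0'
python3 -m pendant '0 0 0 0 0 0;0 0 0 0 0 0;0 0 0 0 0 0'
python3 - <<'E'
from h import *
p,d=vision.camera("wrist"); P=cloud("wrist",d); cv2.imwrite("pics/w2.png",p)
q=P[d>0]; q=q[np.hypot(q[:,0]-.565,q[:,1]+.159)<.12]
for lo,hi in((.052,.07),(.031,.045),(.012,.024)):
    m=q[(q[:,2]>lo)&(q[:,2]<hi)]
    (cx,cy),wh,a=cv2.minAreaRect(m[:,:2].astype(np.float32)); print(lo,len(m),np.median(m[:,2]).round(4),m[:,2].std().round(4),"rect",round(cx,4),round(cy,4),np.round(wh,4),round(a,1))
m=q[(q[:,2]>.031)&(q[:,2]<.042)]; A=np.c_[m[:,:2],np.ones(len(m))]; print("tilt",np.linalg.lstsq(A,m[:,2],rcond=None)[0][:2])
E
```

```text
time: 15.1
ee_pos: [0.5653, -0.1595, 0.0408]
eef_rot: [0.6, 0.374, -0.6, 0.374]
ft_force: [-0.0, 0.1, -0.6]
width: 0.0135
time: 15.6
ee_pos: [0.5653, -0.1595, 0.0408]
eef_rot: [0.6, 0.374, -0.6, 0.374]
ft_force: [-0.3, -0.2, 0.5]
width: 0.0437
time: 16.4
ee_pos: [0.5658, -0.16, 0.2198]
eef_rot: [0.601, 0.373, -0.599, 0.375]
ft_force: [0.2, -0.7, -0.4]
width: 0.0479
time: 16.7
ee_pos: [0.5647, -0.1593, 0.2151]
eef_rot: [-0.6, -0.375, 0.6, -0.374]
ft_force: [0.5, -0.0, -0.1]
width: 0.0478
0.052 535 0.0596 0.0012 rect 0.5653 -0.1594 [0.0488 0.0139] 64.2
0.031 1259 0.0349 0.0011 rect 0.5654 -0.1593 [0.0574 0.0595] 64.5
0.012 1486 0.0166 0.0014 rect 0.5644 -0.1609 [0.1403 0.14  ] 76.6
tilt [-0.00277407 -0.00340354]
```

View pics/w2.png

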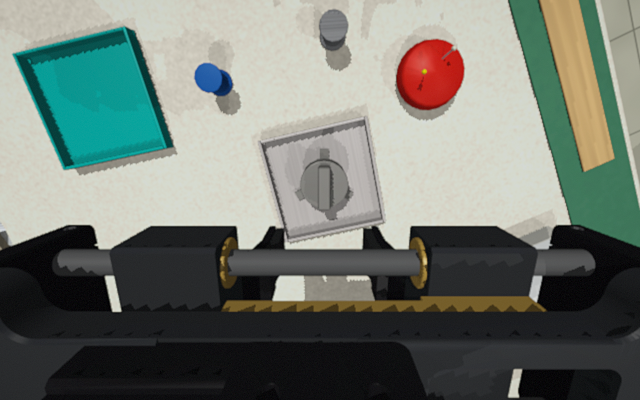

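The cap at (325,185) stands upright in the steel dish, centred within 2 mm and flat (tilt under 0.005). The gripper is clear and the bystanders are in place.

```bash
python3 -c "
from bench import close_job; close_job()"
```

```text
the job is handed in; nothing more can be done
```

The safe is open, and its cap lies upright and flat in the steel dish. I handed the job in at about 17 s of robot time; the hand-in reports no verdict.

- **Opening:** I pressed the cap down in steps of 0.75–1.5 mm until it bottomed 10.7 mm down. The force rose from about 3 N to 11.9 N there. I then twisted it 49.7° anticlockwise at 9–10 N with little side load and lifted it straight off.
- **Placing:** I lowered the cap slowly until it met the dish floor at the predicted height. That touch read about 10 N, and I eased off before letting go.
- **Last checks:** The cap's centre is within 2 mm of the dish's centre. Its disc top measured 34.9 mm up against 36 mm expected, and its tilt is under 0.005 rad. The gripper is about 0.18 m above the release height and touching nothing.
- **Bystanders:** The spools and pincushion looked undisturbed in the last wrist picture, and the cone and jar in the side picture after the cap came off. I did not measure their positions again, and I did not look at the screwdriver again after the first pictures.

No check failed or disagreed. The one hitch was a bug in my force-check script that stopped the pressing before it began; nothing had moved, and I fixed it.

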